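# Set a route on the model railway's route panel

## Task

Set the yard route on the model railway's route panel: press the round key (start of route), then the cross-shaped key (end of route), then the long bar key (set). Press them one at a time, each fully down and let right up again before the next; leave the small square key (cancel) alone, and leave all keys up when done.

Things in the scene. Friction and masses are not known exactly. Their poses are not given: they have to be found in the camera images.
- round_key_top (a point): Round key: off-white disc cap 38 mm across, standing 13 mm above its 64 mm square grey tile. Point: centre of the cap's flat top, 44 mm above the bench while up; z up. Pressed straight down it travels 6 mm to a firm stop (1.2 N starts it, 4 N fully down) and springs back up. One of four keys in two rows of two on a flat dark panel, 200 x 210 mm; which key is in which place varies.
- cross_key_top (a point): Cross-shaped key: off-white plus-shaped cap 44 mm over its 14 mm wide arms, solid at the centre. Point: centre of the cap's flat top, 44 mm above the bench while up; z up. Pressed straight down it travels 6 mm to a firm stop (1.2 N starts it, 4 N fully down) and springs back up. Key centres are 77 mm or more apart; nothing on the panel is higher than the keys.
- bar_key_top (a point): Long bar key: off-white cap 54 mm long, 18 mm wide, its length along y of this point. Point: centre of the cap's flat top, 44 mm above the bench while up; z up. Pressed straight down it travels 6 mm to a firm stop (1.2 N starts it, 4 N fully down) and springs back up. The panel stands turned up to 0.3 rad either way.
- square_key_top (a point): Small square key (cancel, not to be pressed): off-white cap 20 x 20 mm. Point: centre of the cap's flat top, 44 mm above the bench while up; z up. Pressed straight down it travels 6 mm to a firm stop (1.2 N starts it, 4 N fully down) and springs back up. 

How it is judged:
By the outcome, as a careful person would: the job done as asked, in the order asked, and still so for the second after the job is handed in, with the robot touching nothing.
It also fails if it takes over 40 s, if anything falls off the work surface, if the arm or the gripper's body presses on something with over 40 N, if the wrist force passes 120 N, or if a joint passes its speed limit or range.

## Robot

A 6-joint arm with a two-finger parallel gripper is mounted at the origin on a cart in front of the work surface, level with it; the furniture and walls round the work are solid. World frame = base frame: x ahead of the robot, y to its left, z up, the work surface at z = 0. Lengths are in m, angles in rad, forces in N, time in s.
With the tool pointing down it reaches from about 0.35 to 0.775 m from the base axis. Payload 5.5 kg.
Tool frame: the origin (TCP) lies at the very end of the fingers, on their centre line; the grasp point (between the pads) lies 19 mm behind it; x points along the fingers, y is the direction in which the jaws open and shut, and the axes are right-handed (so a half turn about x gives the same grasp; the last joint's range is limited). The gripper opens to 85 mm and grips with 20 to 120 N. Pads are 22 mm wide; open, the fingers measure 114 mm over their backs; the gripper's body (76 mm by 85 mm) begins 54 mm behind the grasp point. The pads swing forward as they close: fully open they stand 13 mm farther back than shut.
Start: joints at [-1.38, 0.313, 0.046, 1.304, 0, 1.431], TCP at [0.187, -0.544, 0.231] pointing down, gripper open.
Joint ranges: [-2.76, 2.76], [-0.86, 1.69], [-1.03, 1.26], [-2.2, 2.34], [-1.47, 1.5], [-3.14, 3.14]. Speed limits (rad/s): [2.57, 2.57, 3.14, 3.14, 3.14, 3.14].

## Interface

Orientations are given as a unit quaternion [x, y, z, w].
In Python, from station import manip gives the robot as it stands.
- The arm moves only by the tool jog_arm, never from a script. Its argument "series" is a list of rows, each a list of 2 entries, a list of its own where there are three numbers: the shift along the tool's x, y, z in units of 40 mm (1.0 is 40 mm), then the turn, a rotation vector about the tool's x, y, z in units of 10 degrees (1.0 is 10 degrees). In form: [[[dx, dy, dz], [wx, wy, wz]], ...]. A call has 1 to 10 rows; each row shifts and turns the commanded pose from where the row before left it, along the tool's axes as they then stand; what a row does not reach is not made up. A row lasts 1/8 s, in which the tool goes at most 62.5 mm and 10.7 degrees, less where a joint would pass 70% of its speed; a pose out of reach is approached as far as the arm can. A call is refused whole if a number of a shift passes 1 or a number of a turn 1, either way. A call with a gripper value outside its range is refused whole. "jaw" is the finger opening in mm, from 0 to 85.4, set as the call begins (left out, the last holds). The fingers move at their own pace and stop on an object; "grip_force" is the grip in N (left out, the last holds). Time passes only in rows, so rows that do not move let the fingers close. It gives the time, the measured TCP pose, the force and the opening at its end, in the units of the state.
- manip.observe(): the state, without advancing time (a new reading comes with each control period).
- manip.camera(name): name is "side" or "top"; returns the picture (384x512x3 uint8, blue, green, red); there is no depth.
- manip.get_calibration(name): a dict with "vertical_fov" (degrees; the focal length in pixels is half the picture's height over the tangent of half this angle, whatever the lens; pixels are square), "cx", "cy" (the principal point, pixels), "R" (3x3) and "t" (3): a world point X has camera coordinates R X + t. Camera axes: x right, y down, z forward; pixel columns grow to the right and rows downward; lengths in m; the calibration is good to about 2 mm. A picture is of the moment at which its call begins. get_calibration takes no time and is no camera call.
- manip.close_job(): hands the job in, once; it reports no verdict.
Trained networks look in the newest picture that a camera, given by its name, has taken for a name from the list of things; names that differ only in an ending like _2 or _b are one class to them, and where a whole thing is asked for, a point or a joint stands for the part that bears it (a point fixed in the world has none). Each returns a list of dicts, best first, with "confidence" (0 to 1); they miss things now and then, are a little off and sometimes report something else, mostly with a low value. They report only what shows in the picture. A call takes as long as a camera call.
- manip.cut_out(query, camera): "pixels" (384x512 bool, what is visible of it) and "extent" ([left, top, right, bottom] in pixels, round what is visible of it).
- manip.landmark_of(query, camera): "point" ([column, row] in pixels: a listed point, or the origin of a listed thing).
The state is a dict: "clock": time; "qpos": joint angles; "dq": joint speeds; "effort": joint torques, N m; "tool_pos": TCP position; "ee_rot": TCP orientation; "ft_force": force on the tool from outside, world axes, zero at the start; "moment": the same for the moment, N m; "gripper_width": finger opening in m.
Only numpy, scipy, OpenCV 4.12 (cv2) and the standard library are available. Lean on these libraries where they do the work, as an engineer would, in place of code of your own. Each camera call takes 0.05 s, during which the arm holds its last target. There are 200 camera calls.

## Working session

There is one attempt and no reset: what is moved stays moved. The work goes in short steps, Python scripts to look and compute and a tool call to move; the robot and the scene stay as the last step left them, time stands still between calls to the robot, and variables do not carry over. Pictures are saved under pics/ and viewed, about 8 in all and at most 12, crops included, and the job is handed in when it is done.

Besides the shell and the picture viewer there is one more tool, called after ">>>" as name(argument=value, ...), one argument or row to a line, values as JSON. jog_arm: Moves the arm, as the interface text tells. Its arguments: {"type":"object","properties":{"series":{"type":"array"},"jaw":{"type":"number"},"grip_force":{"type":"number"}},"required":["series"]}

```bash
mkdir -p pics; cat > h.py <<'E'
import numpy as np, cv2
from station import manip
def ray(cam,px,z):
    c=manip.get_calibration(cam);f=192/np.tan(np.radians(c["vertical_fov"])/2)
    R=np.array(c["R"]);t=np.array(c["t"])
    d=R.T@np.array([(px[0]-c["cx"])/f,(px[1]-c["cy"])/f,1]);o=-R.T@t
    return o+d*(z-o[2])/d[2]
E
python3 - <<'E'
from h import *
s=manip.observe();print(s)
ims=[manip.camera(n) for n in("top","side")]
for n,i in zip(("top","side"),ims):
    i=i.copy()
    for k in("round","cross","bar","square"):
        for r in manip.landmark_of(k+"_key_top",n)[:2]:
            print(n,k,np.round(r["point"],1),round(r["confidence"],2),ray(n,r["point"],.044).round(4))
    cv2.imwrite(f"pics/{n}1.png",i)
E
```

```text
{'clock': 0.0, 'qpos': array([-1.37962198e+00,  3.13999458e-01,  4.49910555e-02,  1.30360254e+00,
       -1.85880102e-05,  1.43121744e+00]), 'dq': array([-3.63412486e-04,  7.51863650e-04, -1.64787355e-03,  1.37890552e-03,
        2.89960381e-04,  6.75317782e-05]), 'effort': array([-3.44273685e-04, -4.80621314e+01,  2.98535603e+01,  1.93235383e-02,
       -1.40115039e-04,  4.05018909e-06]), 'tool_pos': array([ 0.1866342 , -0.54333222,  0.23041435]), 'ee_rot': array([-0.69743591, -0.11704776,  0.69748215, -0.1157654 ]), 'ft_force': array([-0.18296009,  0.83448544, -0.2861409 ]), 'moment': array([-0.041335  , -0.00986344, -0.01878278]), 'gripper_width': 0.08553165981711434}
top round [204.2 146.5] 0.75 [0.6079 0.1195 0.044 ]
top cross [193.9 190.2] 0.7 [0.5272 0.1354 0.044 ]
top bar [239.  205.3] 0.67 [0.5019 0.0529 0.044 ]
top square [249.4 160.3] 0.59 [0.5847 0.0362 0.044 ]
side round [282.4 187.2] 0.56 [0.6034 0.1139 0.044 ]
side cross [240.3 182.8] 0.8 [0.5256 0.1391 0.044 ]
side bar [233.9 208.4] 0.82 [0.5056 0.0574 0.044 ]
```

View pics/top1.png

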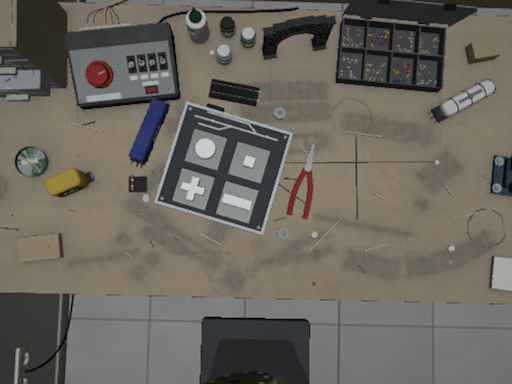

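```bash
python3 - <<'E'
from h import *
from scipy.spatial.transform import Rotation as Ro
s=manip.observe();R=Ro.from_quat(s["ee_rot"]).as_matrix();print(R.round(3))
# fit of the 2x2 grid by rounds
E
```

```text
[[ 0.     0.325 -0.946]
 [-0.    -0.946 -0.325]
 [-1.     0.    -0.   ]]
```

The picture shows round (205,148), square (249,161), cross (192,189) and bar (237,202), so the labels agree with the networks. The points are up to 3 px off, so I'll refine them with cap centroids.

```bash
python3 - <<'E'
from h import *
P={"round":(205,148),"square":(249,161),"cross":(192,189),"bar":(237,202)}
i=cv2.imread("pics/top1.png");g=i.min(2)
n,l,st,c=cv2.connectedComponentsWithStats((g>150).astype(np.uint8))
out={}
for k,p in P.items():
    j=min(range(1,n),key=lambda j:np.hypot(*(c[j]-p))+(100 if st[j,4]<15 else 0))
    out[k]=ray("top",c[j],.044);print(k,c[j].round(1),st[j],out[k].round(4))
for a in P:
    for b in P:
        if a<b: print(a,b,np.linalg.norm(out[a]-out[b]).round(4))
manip.camera("side")
for k in P:
    for r in manip.cut_out(k+"_key_top","side")[:1]: print(k,r["extent"],r["confidence"])
from scipy.spatial.transform import Rotation as Ro
s=manip.observe();R=Ro.from_quat(s["ee_rot"]).as_matrix()
d=R.T@(out["round"]+[0,0,.03]-s["tool_pos"]);print("to round+30mm, units",(d/.04).round(2))
cv2.imwrite("pics/z.png",np.hstack([cv2.resize(i[95:240,150:300],None,fx=2.6,fy=2.6,interpolation=2),cv2.resize(cv2.imread("pics/side1.png")[140:285,190:340],None,fx=2.6,fy=2.6,interpolation=2)]))
E
```

```text
round [204.6 147.6] [195 138  20  20 322] [0.6059 0.1186 0.044 ]
square [248.8 160.7] [243 155  13  12 112] [0.584  0.0374 0.044 ]
cross [192.  187.7] [180 176  25  24 297] [0.5316 0.139  0.044 ]
bar [236.6 201. ] [222 193  31  17 286] [0.5097 0.0574 0.044 ]
round square 0.0842
cross round 0.077
cross square 0.1143
bar round 0.114
bar square 0.077
bar cross 0.0844
round [275.9, 183.6, 295.8, 197.9] 0.59
square [270.5, 206.5, 280.8, 219.4] 0.7
cross [228.4, 176.6, 253.8, 194.1] 0.68
bar [226.9, 201.4, 243.3, 224.5] 0.47
to round+30mm, units [  3.93 -12.26 -15.29]
```

View pics/z.png

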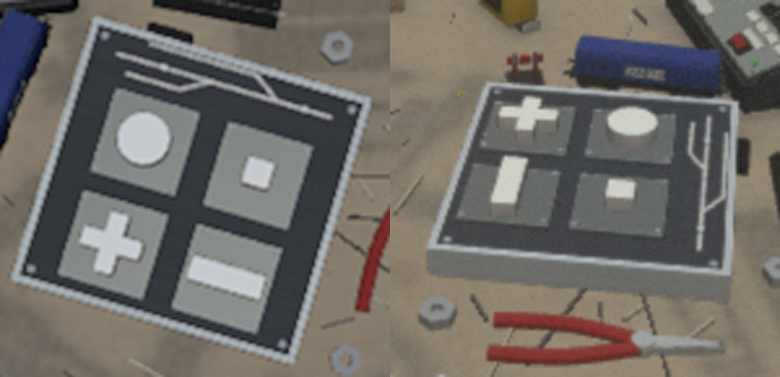

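The crops show four distinct caps: round and cross at the far left, square and bar to the right. The spacings form a clean 77 x 84 mm rectangle. Approaching the round key at height, with the jaw shut.

>>> jog_arm(
  jaw=0,
  series=[
    [[0, -0.6, -0.76], [0, 0, 0]],
    [[0, -0.6, -0.76], [0, 0, 0]],
    [[0, -0.6, -0.76], [0, 0, 0]],
    [[0, -0.6, -0.76], [0, 0, 0]],
    [[0, -0.6, -0.76], [0, 0, 0]],
    [[0, -0.6, -0.76], [0, 0, 0]],
    [[0, -0.6, -0.76], [0, 0, 0]],
    [[0, -0.6, -0.76], [0, 0, 0]],
    [[0, -0.6, -0.76], [0, 0, 0]],
    [[0, -0.6, -0.76], [0, 0, 0]],
  ],
)

```text
clock: 2.0
tool_pos: [0.397, -0.2171, 0.2315]
ee_rot: [0.698, 0.116, -0.697, 0.117]
ft_force: [0.9, -0.2, 0.0]
gripper_width: 0.0001
```

>>> jog_arm(
  series=[
    [[0, -0.6, -0.76], [0, 0, 0]],
    [[0, -0.6, -0.76], [0, 0, 0]],
    [[0, -0.6, -0.76], [0, 0, 0]],
    [[0, -0.6, -0.76], [0, 0, 0]],
    [[0.3, -0.6, -0.76], [0, 0, 0]],
    [[0.5, -0.6, -0.76], [0, 0, 0]],
    [[0.6, -0.6, -0.76], [0, 0, 0]],
    [[0.6, -0.6, -0.76], [0, 0, 0]],
    [[0.6, -0.6, -0.76], [0, 0, 0]],
    [[0, 0, 0], [0, 0, 0]],
  ],
)

```text
clock: 3.25
tool_pos: [0.5844, 0.077, 0.1248]
ee_rot: [-0.696, -0.118, 0.698, -0.117]
ft_force: [-1.7, -0.3, -0.5]
gripper_width: 0.0
```

```bash
cat >> h.py <<'E'
from scipy.spatial.transform import Rotation as Ro
K={"round":[.6059,.1186,.044],"cross":[.5316,.139,.044],"bar":[.5097,.0574,.044]}
def to(k):
    s=manip.observe();R=Ro.from_quat(s["ee_rot"]).as_matrix()
    print(k,s["clock"],s["tool_pos"].round(4),R[:,0].round(3),(R.T@(np.array(K[k])-s["tool_pos"])/.04).round(3),s["ft_force"].round(2),s["gripper_width"])
E
python3 -c "from h import *;to('round')"
```

```text
round 3.25 [0.5844 0.077  0.1248] [-0.004  0.    -1.   ] [ 2.018 -0.803 -0.855] [-1.73 -0.33 -0.48] 4.1470189976793595e-05
```

>>> jog_arm(
  series=[
    [[0.4, -0.4, -0.42], [0, 0, 0]],
    [[0.4, -0.4, -0.43], [0, 0, 0]],
    [[0.4, 0, 0], [0, 0, 0]],
    [[0.4, 0, 0], [0, 0, 0]],
    [[0, 0, 0], [0, 0, 0]],
    [[0, 0, 0], [0, 0, 0]],
  ],
)

```text
clock: 4.0
tool_pos: [0.6068, 0.1157, 0.0637]
ee_rot: [0.698, 0.116, -0.697, 0.116]
ft_force: [-0.9, -0.4, -0.0]
gripper_width: -0.0002
```

```bash
python3 -c "
from h import *;to('round')
i=manip.camera('side');cv2.imwrite('pics/s2.png',cv2.resize(i[100:285,170:400],None,fx=3,fy=3))"
```

```text
round 4.0 [0.6068 0.1157 0.0637] [ 0. -0. -1.] [ 0.492 -0.076 -0.002] [-0.93 -0.41 -0.05] -0.0001839306368200998
```

View pics/s2.png

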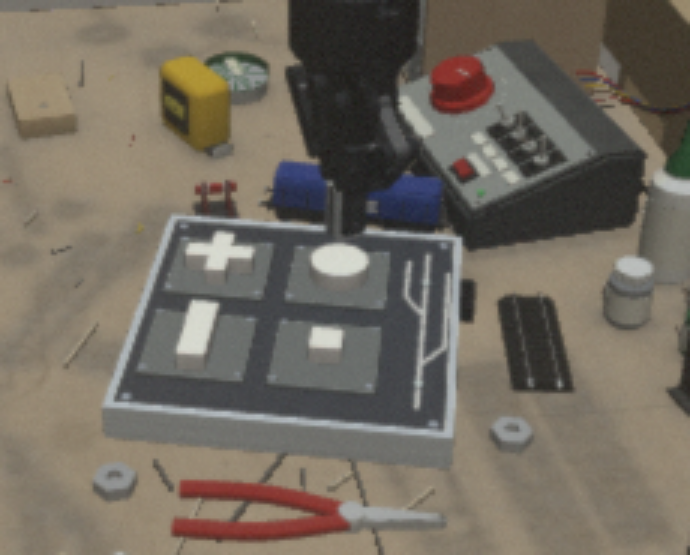

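The tips are above the round cap at crop (340,235), about 20 mm up and on target. Pressing.

>>> jog_arm(
  series=[
    [[0.2, -0.06, 0], [0, 0, 0]],
    [[0.2, 0, 0], [0, 0, 0]],
    [[0.1, 0, 0], [0, 0, 0]],
    [[0.1, 0, 0], [0, 0, 0]],
    [[0.07, 0, 0], [0, 0, 0]],
    [[0, 0, 0], [0, 0, 0]],
    [[0, 0, 0], [0, 0, 0]],
  ],
)

```text
clock: 4.92
tool_pos: [0.6055, 0.1186, 0.0379]
ee_rot: [-0.697, -0.116, 0.697, -0.117]
ft_force: [-5.9, -0.1, 11.3]
gripper_width: -0.0
```

At the stop: z = 38 mm, 11 N. Lifting and going over the cross key.

>>> jog_arm(
  series=[
    [[-0.3, 0, 0], [0, 0, 0]],
    [[-0.5, 0, 0], [0, 0, 0]],
    [[0, 0, 0], [0, 0, 0]],
    [[0, -0.36, 0.53], [0, 0, 0]],
    [[0, -0.36, 0.53], [0, 0, 0]],
    [[0, -0.36, 0.53], [0, 0, 0]],
    [[0, 0, 0], [0, 0, 0]],
    [[0, 0, 0], [0, 0, 0]],
  ],
)

```text
clock: 5.92
tool_pos: [0.5327, 0.1387, 0.0684]
ee_rot: [0.698, 0.116, -0.697, 0.117]
ft_force: [0.3, -0.3, -0.2]
gripper_width: -0.0001
```

```bash
python3 -c "
from h import *;to('cross')
i=manip.camera('side');cv2.imwrite('pics/s3.png',cv2.resize(i[100:285,170:400],None,fx=3,fy=3))"
```

```text
cross 5.925 [0.5327 0.1387 0.0684] [ 0.001 -0.    -1.   ] [ 0.61  -0.016  0.025] [ 0.32 -0.35 -0.25] -0.0001306139359576306
```

View pics/s3.png

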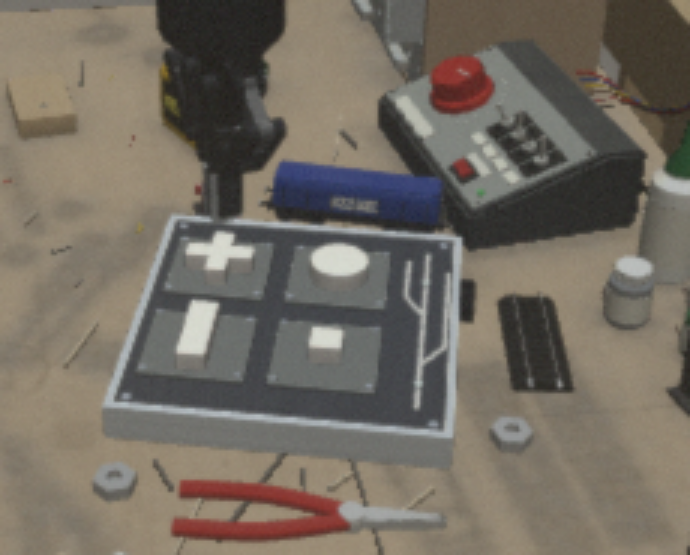

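The panel has not moved, the round key is up again, and the tips are over the cross (crop 220,215). Pressing it.

>>> jog_arm(
  series=[
    [[0.25, -0.02, 0.02], [0, 0, 0]],
    [[0.25, 0, 0], [0, 0, 0]],
    [[0.1, 0, 0], [0, 0, 0]],
    [[0.1, 0, 0], [0, 0, 0]],
    [[0.09, 0, 0], [0, 0, 0]],
    [[0, 0, 0], [0, 0, 0]],
    [[0, 0, 0], [0, 0, 0]],
  ],
)

```text
clock: 6.85
tool_pos: [0.5302, 0.1391, 0.0379]
ee_rot: [-0.697, -0.116, 0.698, -0.117]
ft_force: [-4.7, -1.8, 10.2]
gripper_width: -0.0003
```

>>> jog_arm(
  series=[
    [[-0.3, 0, 0], [0, 0, 0]],
    [[-0.5, 0, 0], [0, 0, 0]],
    [[0, 0, 0], [0, 0, 0]],
    [[0, 0.58, 0.39], [0, 0, 0]],
    [[0, 0.58, 0.39], [0, 0, 0]],
    [[0, 0.59, 0.4], [0, 0, 0]],
    [[0, 0, 0], [0, 0, 0]],
    [[0, 0, 0], [0, 0, 0]],
  ],
)

```text
clock: 7.85
tool_pos: [0.509, 0.058, 0.0686]
ee_rot: [0.698, 0.116, -0.697, 0.116]
ft_force: [-0.3, -0.6, -0.3]
gripper_width: -0.0001
```

```bash
python3 -c "
from h import *;to('bar')
i=manip.camera('side');cv2.imwrite('pics/s4.png',cv2.resize(i[100:285,170:400],None,fx=3,fy=3))"
```

```text
bar 7.85 [0.509  0.058  0.0686] [ 0.  0. -1.] [ 0.616  0.02  -0.01 ] [-0.3  -0.64 -0.32] -5.355937743779745e-05
```

View pics/s4.png

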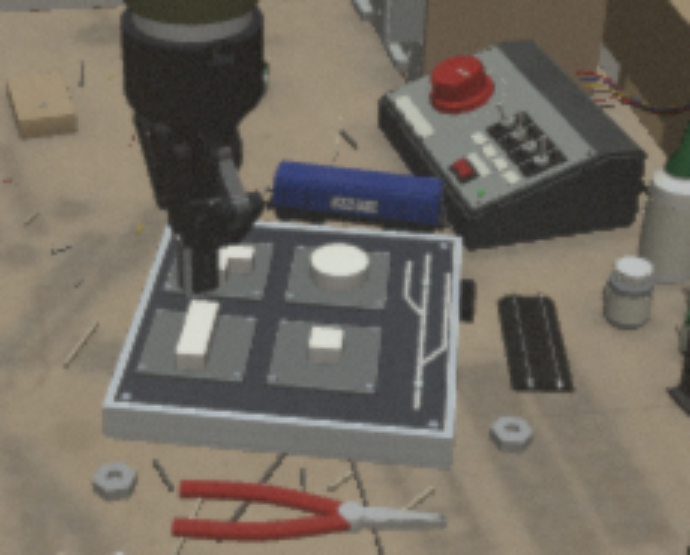

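The round and cross keys are up, and the tips are over the bar (crop 200,290). Pressing the bar.

>>> jog_arm(
  series=[
    [[0.25, 0.02, 0], [0, 0, 0]],
    [[0.25, 0, 0], [0, 0, 0]],
    [[0.1, 0, 0], [0, 0, 0]],
    [[0.1, 0, 0], [0, 0, 0]],
    [[0.09, 0, 0], [0, 0, 0]],
    [[0, 0, 0], [0, 0, 0]],
    [[0, 0, 0], [0, 0, 0]],
  ],
)

```text
clock: 8.78
tool_pos: [0.5085, 0.0573, 0.038]
ee_rot: [-0.697, -0.117, 0.698, -0.116]
ft_force: [-4.6, 1.3, 9.4]
gripper_width: 0.0002
```

>>> jog_arm(
  series=[
    [[-0.3, 0, 0], [0, 0, 0]],
    [[-0.6, 0, 0], [0, 0, 0]],
    [[-0.8, 0, 0], [0, 0, 0]],
    [[-0.8, 0, 0], [0, 0, 0]],
    [[-0.8, 0, 0], [0, 0, 0]],
    [[0, 0, 0], [0, 0, 0]],
    [[0, 0, 0], [0, 0, 0]],
  ],
)

```text
clock: 9.65
tool_pos: [0.5091, 0.0569, 0.1691]
ee_rot: [0.698, 0.116, -0.697, 0.116]
ft_force: [0.4, 0.1, -0.2]
gripper_width: 0.0
```

```bash
python3 -c "
from h import *;to('bar')
i=manip.camera('side');cv2.imwrite('pics/s5.png',cv2.resize(i[100:285,170:400],None,fx=3,fy=3))"
```

```text
bar 9.65 [0.5091 0.0569 0.1691] [ 0. -0. -1.] [ 3.128 -0.008 -0.018] [ 0.39  0.09 -0.24] 2.5123564342193693e-05
```

View pics/s5.png

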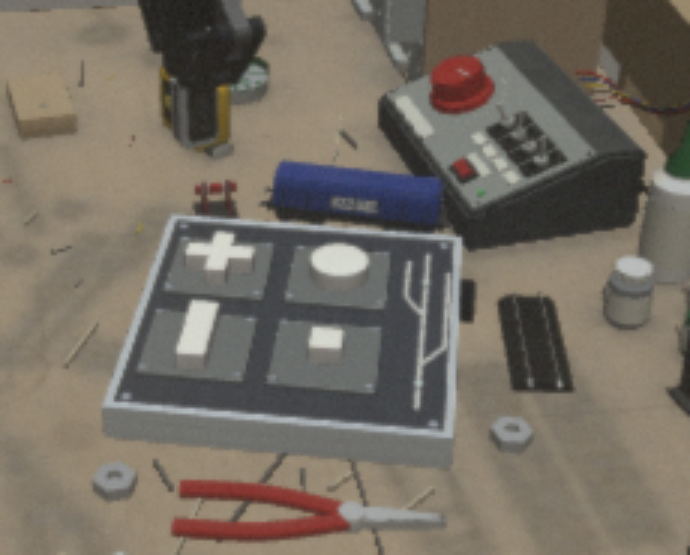

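All four keys are up, the panel is unmoved, and the gripper is clear of everything. Handing in.

```bash
python3 -c "
from station import manip;print(manip.close_job())"
```

```text
the job is handed in; nothing more can be done
None
```

The yard route is set: I pressed the round key, then the cross, then the bar, one at a time, with the closed fingertips. I then handed the job in; it reports no verdict.

- **Presses:** each key went down to its stop, with the fingertips at 38 mm. The vertical force was 11.3 N on the round key, 10.2 N on the cross and 9.4 N on the bar, where 4 N is enough for full travel. I lifted about 30 mm clear after each press before moving to the next key. The square key was not touched.
- **Last check:** the final side picture shows all four keys up and the panel where it was. The fingertips were about 125 mm above the keys, and the force reading was near zero. The job took about 9.7 s of the 40 s allowed.
- **Disagreements:** the networks' key points were up to about 8 mm off the cap centres, so I used the centres measured in the top picture. Those gave a consistent 77 x 84 mm layout. The networks did not find the square key's point in the side picture. No checks failed.

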